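Park the sprung belt tensioner of a rotary-speaker drive

ROBOT

A 6-joint arm with a two-finger parallel gripper is mounted at the origin on the work surface. World frame = base frame: x ahead of the robot, y to its left, z up, the work surface at z = 0. Lengths are in m, angles in rad, forces in N, time in s.
With the tool pointing down it reaches from about 0.4 to 0.925 m from the base axis. Payload 12.5 kg.
Tool frame: the origin (TCP) lies at the very end of the fingers, on their centre line; the grasp point (between the pads) lies 19 mm behind it (r.hold_point_z is the distance from the TCP to the grasp point, in m); z points along the fingers, y is the direction in which the jaws open and shut (so a half turn about z gives the same grasp; the last joint's range is limited). The gripper opens to 95 mm and grips with 3 to 60 N. Pads are 20 mm wide; open, the fingers measure 119 mm over their backs; the gripper's body (75 mm by 180 mm) begins 59 mm behind the grasp point.
Start: joints at [-1.28, 0.491, 1.559, -0, 1.092, -0.106], TCP at [0.242, -0.576, 0.215] pointing down, gripper open.
Joint ranges: [-3.1, 3.1], [-0.84, 2.19], [0.05, 2.79], [-1.13, 4.28], [0.06, 2.93], [-2.69, 2.69]. Speed limits (rad/s): [2.22, 2.22, 2.79, 3.14, 3.14, 3.14].

INTERFACE

Orientations are given as a unit quaternion [w, x, y, z].
In Python, from station import r gives the robot as it stands. The module is installed in compiled form; this text tells all that it offers.
- The arm moves only by the tool carry_out, never from a script. Its argument "plan" is a list of rows, each an object with "travel": the shift along the tool's x, y, z in m, a list of three; "turn": the turn, a rotation vector about the tool's x, y, z in degrees, a list of three; "gripper": the opening, from 0 (shut) to 1 (fully open). In form: [{"travel": [dx, dy, dz], "turn": [rx, ry, rz], "gripper": gripper}, ...]. A call has exactly 8 rows; each row is the pose to reach, as a shift and turn from the pose commanded when the call began, along the tool's axes at that moment; what a row does not reach only later rows make up. A row lasts 1/12 s, in which the tool goes at most 41.7 mm and 7.16 degrees, less where a joint would pass 70% of its speed; a pose out of reach is approached as far as the arm can. A call with a gripper value outside its range is refused whole. The fingers move at their own pace and stop on an object; "force" is the grip in N (left out, the last holds). Time passes only in rows, so rows that repeat a pose let the fingers close, or fill a call up. It gives the time, the measured TCP pose, the force and the opening at its end, in the units of the state.
- r.read_state(): the state, without advancing time (a new reading comes with each control period).
- r.get_image(name): name is "side" or "top"; returns a dict with "color" (480x640x3 uint8, red, green, blue), "depth" (480x640 float32, m along the optical axis (not along the pixel's ray), 0 where there is no reading), "mtx" (3x3 intrinsics, pixels), "R" (3x3) and "t" (3): a world point X has camera coordinates R X + t. Camera axes: x right, y down, z forward; pixel columns grow to the right and rows downward; lengths in m; the calibration is good to about 2 mm. A picture is of the moment at which its call begins.
- r.hand_in(): hands the job in, once; it reports no verdict.
The state is a dict: "t": time; "qpos": joint angles; "qd": joint speeds; "joint_torque": joint torques, N m; "eef_pos": TCP position; "tcp_rot": TCP orientation; "contact_force": force on the tool from outside, world axes, zero at the start; "torque": the same for the moment, N m; "gripper_width": finger opening in m.
Only numpy, scipy, OpenCV 4.12 (cv2) and the standard library are available. Lean on these libraries where they do the work, as an engineer would, in place of code of your own. Each camera call takes 0.05 s, during which the arm holds its last target. There are 200 camera calls.

TASK

Park the belt tensioner on the speaker's drive board so a new belt can go on: put the yellow locking pin into the hole in the tensioner arm's end, use it to swing the sprung arm round until its blue pointer stands at the red magnet on the scale, and feel there for the hole in the plate below and push the pin fully home into it, so that the arm stays put when you let go. Work gently: never force the pin, do not let the arm fly back or run past the end of its scale, and leave the mug, effect pedal and screwdriver where they are.

Things in the scene. Friction and masses are not known exactly. Their poses are not given: they have to be found in the camera images.
- pin_grip (a point): Centre of the yellow grip of the loose steel locking pin (about 90 g). The grip is an upright cylinder, 24 mm diameter, 40 mm tall; this point lies half-way up it, 62 mm above the pin's tip. z axis: up along the pin. At the start the pin stands in the tool block.
- pin_shoulder (a point): Centre of the underside of the pin's steel shoulder (18 mm diameter, 8 mm tall, under the grip), 28 mm below the grip's centre. It rests on the boss's top when the pin is fully home. Below it: shank, 10 mm diameter, 34 mm long, its last 3 mm narrowing to 8 mm.
- tool_block: Dark wooden tool block, 60 x 100 mm, 30 mm tall, on the bench at the robot's left or right; origin at the centre of its underside. The pin stands in its middle hole, 12 mm wide and 24 mm deep.
- board: Plywood drive board of a rotary speaker, 360 x 340 mm, 18 mm thick, fixed on the bench; origin at the centre of its underside. Carries the tensioner arm and, on the side away from the robot, a black horn pulley (150 mm diameter, top at 60 mm, tube to 106 mm) and a flat motor. Heights given here are above the bench.
- pivot (a point): On the vertical pivot axis of the tensioner arm, fixed on the board, at the height of the boss's top (58 mm). A black idler pulley (42 mm diameter, top at 65 mm) sits on the arm 70 mm from this axis, between it and the boss.
- boss (a point): Centre of the mouth of the vertical through hole (11.8 mm wide, 2 mm chamfer) in the dark steel boss at the arm's end: 30 x 30 mm, top at 58 mm, underside at 42 mm. 125 mm from the pivot axis; moves with the arm. x: outward along the arm; z up; y: square to the arm, towards its rest side (the arm is swung towards -y).
- pointer (a point): Tip of the blue pointer at the arm's outer end, 168 mm from the pivot axis, 42 mm high, just over the white scale; axes as for the boss. The scale has a tick every 5 degrees, long ones at 15, 30 and 45 degrees of swing.
- red_mark: Red button magnet, 14 mm diameter, 4 mm thick, on the white scale, 183 mm from the pivot axis; origin at its underside, 40 mm high. It stands at one of the three long ticks, in line with the pivot, near one of the plate's holes. Grey magnets stand at the other two.
- tensioner (a joint): Swing of the sprung arm in rad: 0 at rest, growing clockwise seen from above; the scale ends at 1.0. At the boss the spring pushes back with about 4 N at rest, rising to 10 N at 45 degrees. The long ticks are at 0.262, 0.524 and 0.785. The arm sags back a few mm behind a gripper that pushes it, so go by this reading or the pointer.
- plate (a point): Top face of the aluminium index plate at the board (40 mm high, 14 mm thick, open below), a point near its middle; the arm's boss passes 2 mm above it. Three vertical 11.8 mm through holes (chamfer 1 mm) lie on the boss's circle, one near each magnet's line: the plate is clamped in slots, so each may be up to 6 mm round the circle either way, to be found by feel.
- mug: Blue ceramic mug, 80 mm diameter, 95 mm tall, on the bench at the left; bystander. Origin at the centre of its underside.
- effect_pedal: Green guitar effect pedal, 120 x 70 x 50 mm with two knobs, on the bench on the side opposite the tool block; bystander. Origin at the centre of its underside.
- screwdriver: Screwdriver lying on the bench at the right; bystander.
There are look-alikes about, which are no part of the job. Of the things like the part that bears pin_grip, leave any that is orange or purple; of the rest the smaller one is meant.

How it is judged:
By the outcome, as a careful person would: the job done as asked, in the order asked, and still so for the second after the job is handed in, with the robot touching nothing.
It also fails if it takes over 67 s, if anything falls off the work surface, if the arm or the gripper's body presses on something with over 40 N, if the wrist force passes 120 N, or if a joint passes its speed limit or range.

## Working session

There is one attempt and no reset: what is moved stays moved. The work goes in short steps, Python scripts to look and compute and a tool call to move; the robot and the scene stay as the last step left them, time stands still between calls to the robot, and variables do not carry over. Pictures are saved under pics/ and viewed, about 8 in all and at most 12, crops included, and the job is handed in when it is done.

Besides the shell and the picture viewer there is one more tool, called after ">>>" as name(argument=value, ...), one argument or row to a line, values as JSON. carry_out: Moves the arm, as the interface text tells. Its arguments: {"type":"object","properties":{"plan":{"type":"array","items":{"type":"object","properties":{"travel":{"type":"array","items":{"type":"number"}},"turn":{"type":"array","items":{"type":"number"}},"gripper":{"type":"number"}}}},"force":{"type":"number"}},"required":["plan"]}

```bash
mkdir -p pics; cat > h.py <<'E'
import numpy as np, cv2
from station import r
def save(im,fn): cv2.imwrite('pics/'+fn, im['color'][:,:,::-1])
def ray(im,u,v,z):
    M=np.array(im['mtx']);R=np.array(im['R']);t=np.array(im['t']).ravel()
    c=-R.T@t; d=R.T@np.linalg.inv(M)@np.array([u,v,1.]); s=(z-c[2])/d[2]; return c+s*d
def pt(im,u,v):
    M=np.array(im['mtx']);R=np.array(im['R']);t=np.array(im['t']).ravel()
    d=im['depth'][int(v),int(u)]; return R.T@(np.linalg.inv(M)@np.array([u,v,1.])*d-t)
def proj(im,X):
    p=np.array(im['mtx'])@(np.array(im['R'])@np.array(X)+np.array(im['t']).ravel()); return p[:2]/p[2]
def blobs(im,lo,hi,amin=30):
    hsv=cv2.cvtColor(im['color'],cv2.COLOR_RGB2HSV); m=cv2.inRange(hsv,np.array(lo),np.array(hi))
    n,l,s,c=cv2.connectedComponentsWithStats(m)
    return [(c[i].round(1),s[i]) for i in range(1,n) if s[i][4]>=amin]
E
python3 - <<'E'
from h import *
np.set_printoptions(precision=4,suppress=True)
print(r.read_state(), r.hold_point_z)
for n in('top','side'):
    im=r.get_image(n); save(im,n+'0.png'); print(n,-np.array(im['R']).T@np.array(im['t']).ravel(),im['mtx'][0][0]); np.savez(n+'0',**im)
    for nm,lo,hi in(('yel',(20,120,100),(35,255,255)),('red',(0,150,90),(6,255,255)),('blue',(100,120,60),(125,255,255))):
        for c,s in blobs(im,lo,hi,12): print(nm,c,s,pt(im,*c))
E
```

```text
{'t': 0.0, 'qpos': array([-1.2796,  0.4915,  1.5595,  0.    ,  1.0917, -0.1056]), 'qd': array([ 0.0006, -0.0002, -0.0006,  0.0018, -0.0011, -0.0009]), 'joint_torque': array([  0.0012, -61.2643, -25.818 ,   0.0694,   0.0482,  -0.0001]), 'eef_pos': array([ 0.2415, -0.5762,  0.2141]), 'tcp_rot': array([-0.0005,  0.9804,  0.1971, -0.    ]), 'contact_force': array([ 0.0178, -0.0289,  0.0206]), 'torque': array([-0.0068,  0.0044, -0.0008]), 'gripper_width': 0.09530193265422367} 0.0188
top [0.2917 0.0295 1.3352] 462.3355863160498
yel [168. 276.] [162 270  12  13 112] [0.4439 0.46   0.1065]
yel [209.9 275.4] [206 271   9  10  72] [0.4461 0.3509 0.0932]
yel [246.7 282.6] [243 279   8   8  54] [0.4266 0.2524 0.0836]
red [493.5 211.6] [476 205  35  14 280] [ 0.6325 -0.4514  0.0281]
blue [ 80.3 478.1] [ 70 476  21   4  52] [-0.0842  0.6972  0.0141]
side [-0.0325  0.6946  0.7616] 507.00094609624745
yel [234.4 191.9] [229 189  11   6  41] [0.7013 0.0549 0.1042]
yel [212.7 336.7] [205 325  15  25 284] [0.4375 0.3609 0.0833]
yel [161.7 372.9] [150 356  23  35 578] [0.4295 0.4696 0.1033]
red [378.4 152.6] [363 145  30  17 237] [ 0.6283 -0.4423  0.0211]
red [351.8 209.9] [350 209   5   3  12] [ 0.5054 -0.1392  0.0416]
```

View pics/top0.png

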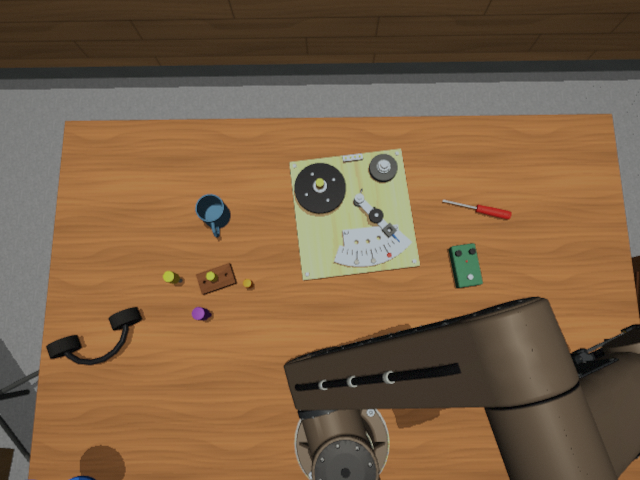

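View pics/side0.png

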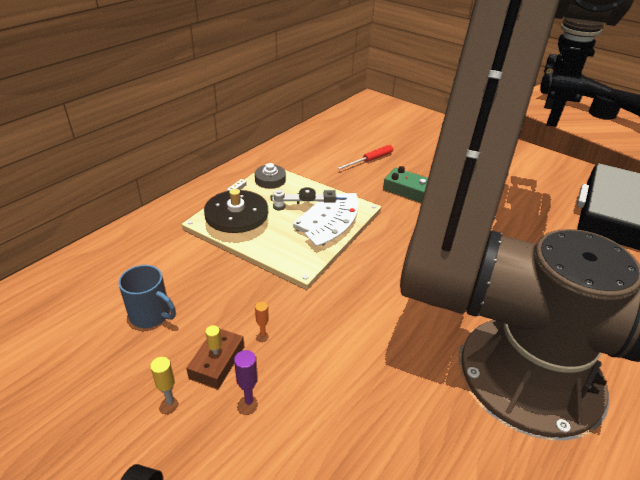

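The top view shows the yellow pin in the block at (210,275), with the larger yellow look-alike at (168,276). The boss is near (389,230), the pivot near (358,200), and the red magnet at (389,254) is at the first long tick. I'll zoom in to measure.

```bash
python3 - <<'E'
from h import *
np.set_printoptions(precision=4,suppress=True)
T=dict(np.load('top0.npz'));S=dict(np.load('side0.npz'))
a=cv2.resize(T['color'][180:280,325:425],None,fx=6,fy=6,interpolation=cv2.INTER_CUBIC)
cv2.imwrite('pics/crop0.png',a[:,:,::-1])
for c,s in blobs(T,(0,120,90),(8,255,255),5): 
    if 340<c[0]<420: print('red top',c,s[4],ray(T,*c,0.044))
for c,s in blobs(T,(95,90,60),(125,255,255),5):
    if 340<c[0]<420: print('blue top',c,s,ray(T,*c,0.042))
for c,s in blobs(S,(0,120,90),(8,255,255),5):
    if 340<c[0]<360: print('red side',c,s[4],ray(S,*c,0.044))
print('pin top',ray(T,209.9,275.4,0.085),'side',ray(S,212.7,336.7,0.068), proj(S,[0.445,.353,.068]))
hsv=cv2.cvtColor(S['color'],cv2.COLOR_RGB2HSV);m=cv2.inRange(hsv,(20,120,100),(35,255,255))
v,u=np.where(m[320:352,200:225]>0);P=np.array([pt(S,a+200,b+320) for a,b in zip(u,v)]);print('pin zs',np.percentile(P[:,2],[2,98]))
# block: dark brown centre via depth height ~30mm
for nm,im,(u,v) in(('blk',T,(205,287)),('boss',T,(389,230)),('piv',T,(359,200)),('idl',T,(376,215))): print(nm,ray(im,u,v,.06),pt(im,u,v))
E
```

```text
red top [388.5 254.5] 12 [ 0.5067 -0.1403  0.044 ]
blue top [394.2 236.3] [392 234   7   7  12] [ 0.5595 -0.1586  0.042 ]
red side [351.7 209.9] 14 [ 0.5038 -0.1362  0.044 ]
pin top [0.4471 0.3531 0.085 ] side [0.4481 0.3534 0.068 ] [214.0812 337.466 ]
pin zs [0.0327 0.0899]
blk [0.4181 0.3719 0.06  ] [0.4211 0.3801 0.0294]
boss [ 0.574 -0.142  0.06 ] [ 0.5781 -0.1445  0.0418]
piv [ 0.6627 -0.0595  0.06  ] [ 0.6629 -0.0595  0.0595]
idl [ 0.618  -0.1067  0.06  ] [ 0.617  -0.1062  0.0641]
```

View pics/crop0.png

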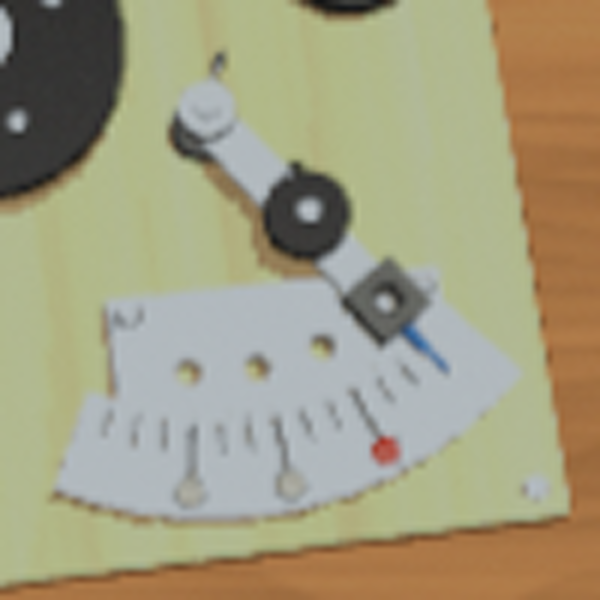

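Crop shows (in crop px): boss hole (386,301), plate holes (322,346), (258,366), (189,371), red magnet (386,450), pointer tip (447,371), pivot about (208,108). The target hole is the first one, near the red tick.

```bash
python3 - <<'E'
from h import *
from scipy.optimize import least_squares
np.set_printoptions(precision=4,suppress=True)
T=dict(np.load('top0.npz'))
f=lambda x,y,z: ray(T,(x+.5)/6-.5+325,(y+.5)/6-.5+180,z)[:2]
obs=[(f(386,301,.058),.125),(f(322,346,.040),.125),(f(258,366,.04),.125),(f(189,371,.04),.125),(f(386,450,.044),.183),(f(447,371,.042),.168),(f(309,209,.065),.070),(f(190,490,.044),.183),(f(290,484,.044),.183)]
s=least_squares(lambda p:[np.linalg.norm(o-p)-q for o,q in obs],[.66,-.06])
P=s.x;print('pivot',P,s.fun*1000)
for n,(o,q) in zip('boss h1 h2 h3 red ptr idl g3 g2'.split(),obs):
    d=o-P;print(n,o,np.degrees(np.arctan2(d[1],d[0])))
print(f(208,108,.065),f(208,108,.07))
# block orientation from top: brown-dark pixels by depth
R=np.array(T['R']);t=np.array(T['t']).ravel();v,u=np.mgrid[255:300,185:245]
d=T['depth'][255:300,185:245];X=(np.linalg.inv(T['mtx'])@np.stack([u.ravel(),v.ravel(),np.ones(u.size)])*d.ravel()-t[:,None]);X=(R.T@X).T
m=(abs(X[:,2]-.03)<.004);m&=abs(X[:,0]-.445)<.06
print('blk',cv2.minAreaRect((X[m][:,:2]*1000).astype(np.float32)))
E
```

```text
pivot [ 0.6708 -0.0609] [ 0.4442 -0.2248 -0.4824  0.1727  0.0726  0.2416 -0.5836 -0.1071  0.4775]
boss [ 0.5752 -0.1421] -139.65255551346016
h1 [ 0.5576 -0.1133] -155.1439682089466
h2 [ 0.5482 -0.0826] -169.93819646046057
h3 [ 0.5461 -0.0498] 174.91791091111145
red [ 0.5064 -0.1415] -153.87744839056964
ptr [ 0.5444 -0.1719] -138.68284301844665
idl [ 0.6184 -0.1064] -138.96845936217375
g3 [ 0.4883 -0.0488] 176.21263972876437
g2 [ 0.4907 -0.0958] -169.01272493119248
[ 0.6684 -0.06  ] [ 0.6669 -0.0596]
blk ((445.51849365234375, 351.7979431152344), (61.09989929199219, 100.91410827636719), 19.113542556762695)
```

Fit residuals are below 0.6 mm. The pivot is at (0.6708, −0.0609) and the arm rests at about −139°. The red magnet sits at 14.8° of swing and the target hole at about 16°. Now I'll move towards the pin.

>>> carry_out(
  plan=[
    {"travel": [0.036,-0.018,-0.005],"turn": [0,0,0],"gripper": 0.6},
    {"travel": [0.072,-0.037,-0.01],"turn": [0,0,0],"gripper": 0.6},
    {"travel": [0.108,-0.055,-0.015],"turn": [0,0,0],"gripper": 0.6},
    {"travel": [0.144,-0.073,-0.02],"turn": [0,0,0],"gripper": 0.6},
    {"travel": [0.18,-0.092,-0.025],"turn": [0,0,0],"gripper": 0.6},
    {"travel": [0.216,-0.11,-0.03],"turn": [0,0,0],"gripper": 0.6},
    {"travel": [0.252,-0.128,-0.035],"turn": [0,0,0],"gripper": 0.6},
    {"travel": [0.287,-0.146,-0.036],"turn": [0,0,0],"gripper": 0.6},
  ],
)

```text
t: 0.77
eef_pos: [0.451, -0.3292, 0.2513]
tcp_rot: [0.0, 0.98, 0.197, 0.0]
contact_force: [0.3, -1.0, 0.2]
gripper_width: 0.0576
```

>>> carry_out(
  plan=[
    {"travel": [0.024,-0.032,0],"turn": [0,0,0],"gripper": 0.6},
    {"travel": [0.048,-0.064,0],"turn": [0,0,0],"gripper": 0.6},
    {"travel": [0.072,-0.096,0],"turn": [0,0,0],"gripper": 0.6},
    {"travel": [0.096,-0.128,0],"turn": [0,0,0],"gripper": 0.6},
    {"travel": [0.12,-0.16,0],"turn": [0,0,0],"gripper": 0.6},
    {"travel": [0.144,-0.192,0],"turn": [0,0,0],"gripper": 0.6},
    {"travel": [0.168,-0.223,0],"turn": [0,0,0],"gripper": 0.6},
    {"travel": [0.192,-0.254,0],"turn": [0,0,0],"gripper": 0.6},
  ],
)

```text
t: 1.43
eef_pos: [0.5287, -0.0204, 0.2505]
tcp_rot: [0.0, 0.98, 0.197, -0.0]
contact_force: [1.7, -0.2, -0.1]
gripper_width: 0.0571
```

>>> carry_out(
  plan=[
    {"travel": [0.007,-0.034,0.004],"turn": [0,0,0],"gripper": 0.6},
    {"travel": [0.015,-0.068,0.008],"turn": [0,0,0],"gripper": 0.6},
    {"travel": [0.022,-0.101,0.012],"turn": [0,0,0],"gripper": 0.6},
    {"travel": [0.03,-0.134,0.016],"turn": [0,0,0],"gripper": 0.6},
    {"travel": [0.037,-0.168,0.02],"turn": [0,0,0],"gripper": 0.6},
    {"travel": [0.045,-0.201,0.024],"turn": [0,0,0],"gripper": 0.6},
    {"travel": [0.052,-0.234,0.027],"turn": [0,0,0],"gripper": 0.6},
    {"travel": [0.059,-0.268,0.03],"turn": [0,0,0],"gripper": 0.6},
  ],
)

```text
t: 2.1
eef_pos: [0.4789, 0.2491, 0.2202]
tcp_rot: [0.0, 0.98, 0.197, -0.0]
contact_force: [-0.5, -0.1, 0.4]
gripper_width: 0.0566
```

>>> carry_out(
  plan=[
    {"travel": [0.002,-0.02,0.01],"turn": [0,0,0],"gripper": 0.6},
    {"travel": [0.004,-0.045,0.02],"turn": [0,0,0],"gripper": 0.6},
    {"travel": [0.006,-0.07,0.03],"turn": [0,0,0],"gripper": 0.6},
    {"travel": [0.008,-0.09,0.04],"turn": [0,0,0],"gripper": 0.6},
    {"travel": [0.01,-0.108,0.05],"turn": [0,0,0],"gripper": 0.6},
    {"travel": [0.01,-0.108,0.06],"turn": [0,0,0],"gripper": 0.6},
    {"travel": [0.01,-0.108,0.07],"turn": [0,0,0],"gripper": 0.6},
    {"travel": [0.01,-0.108,0.07],"turn": [0,0,0],"gripper": 0.6},
  ],
)

```text
t: 2.77
eef_pos: [0.4464, 0.3501, 0.1485]
tcp_rot: [0.001, 0.98, 0.197, -0.002]
contact_force: [0.3, -0.5, -0.2]
gripper_width: 0.057
```

```bash
python3 - <<'E'
from h import *
S=r.get_image('side'); c=cv2.resize(S['color'][250:420,130:330],None,fx=4,fy=4); cv2.imwrite('pics/s1.png',c[:,:,::-1])
print(r.read_state()['eef_pos'])
E
```

```text
[0.44692872 0.35008042 0.14959363]
```

View pics/s1.png

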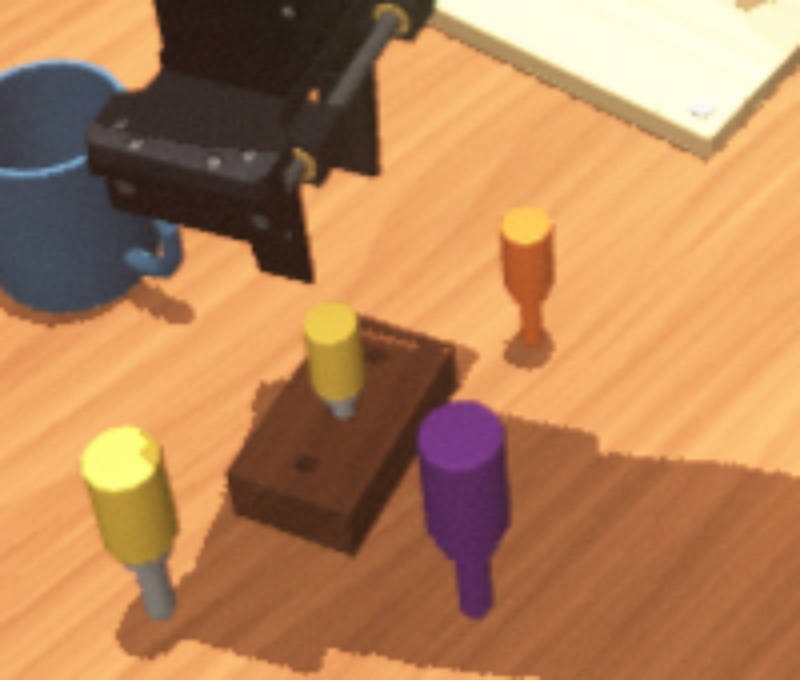

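The pin in the block is directly below the jaws at crop (335,350), and the look-alikes are clear of them. I'll go down and grip.

>>> carry_out(
  plan=[
    {"travel": [0,-0.002,0.018],"turn": [0,0,0],"gripper": 0.6},
    {"travel": [0,-0.002,0.036],"turn": [0,0,0],"gripper": 0.6},
    {"travel": [0,-0.002,0.054],"turn": [0,0,0],"gripper": 0.6},
    {"travel": [0,-0.002,0.07],"turn": [0,0,0],"gripper": 0.6},
    {"travel": [0,-0.002,0.084],"turn": [0,0,0],"gripper": 0.6},
    {"travel": [0,-0.002,0.094],"turn": [0,0,0],"gripper": 0.6},
    {"travel": [0,-0.002,0.1],"turn": [0,0,0],"gripper": 0.6},
    {"travel": [0,-0.002,0.1],"turn": [0,0,0],"gripper": 0.6},
  ],
)

```text
t: 3.48
eef_pos: [0.4464, 0.3523, 0.05]
tcp_rot: [0.0, 0.98, 0.197, -0.001]
contact_force: [-0.3, 0.0, 0.4]
gripper_width: 0.0573
```

>>> carry_out(
  plan=[
    {"travel": [0,0,0],"turn": [0,0,0],"gripper": 0.4},
    {"travel": [0,0,0],"turn": [0,0,0],"gripper": 0.3},
    {"travel": [0,0,0],"turn": [0,0,0],"gripper": 0.2},
    {"travel": [0,0,0],"turn": [0,0,0],"gripper": 0.1},
    {"travel": [0,0,0],"turn": [0,0,0],"gripper": 0.1},
    {"travel": [0,0,0],"turn": [0,0,0],"gripper": 0.1},
    {"travel": [0,0,0],"turn": [0,0,0],"gripper": 0.1},
    {"travel": [0,0,0],"turn": [0,0,0],"gripper": 0.1},
  ],
  force=35,
)

```text
t: 4.15
eef_pos: [0.4464, 0.353, 0.0508]
tcp_rot: [-0.0, 0.98, 0.197, 0.0]
contact_force: [-0.2, -0.4, 2.5]
gripper_width: 0.0234
```

>>> carry_out(
  plan=[
    {"travel": [0,0,-0.008],"turn": [0,0,0],"gripper": 0.1},
    {"travel": [0,0,-0.02],"turn": [0,0,0],"gripper": 0.1},
    {"travel": [0,0,-0.035],"turn": [0,0,0],"gripper": 0.1},
    {"travel": [0,0,-0.053],"turn": [0,0,0],"gripper": 0.1},
    {"travel": [0,0,-0.073],"turn": [0,0,0],"gripper": 0.1},
    {"travel": [0,0,-0.095],"turn": [0,0,0],"gripper": 0.1},
    {"travel": [0,0,-0.115],"turn": [0,0,0],"gripper": 0.1},
    {"travel": [0,0,-0.12],"turn": [0,0,0],"gripper": 0.1},
  ],
)

```text
t: 4.82
eef_pos: [0.4471, 0.3534, 0.1738]
tcp_rot: [-0.001, 0.98, 0.197, 0.002]
contact_force: [0.3, 0.1, -0.7]
gripper_width: 0.0236
```

```bash
python3 - <<'E'
from h import *
S=r.get_image('side'); c=cv2.resize(S['color'][200:420,100:330],None,fx=2.6,fy=2.6); cv2.imwrite('pics/s2.png',c[:,:,::-1])
s=r.read_state();print(s['eef_pos'],s['contact_force'],s['gripper_width'])
E
```

```text
[0.44692239 0.35331043 0.17312293] [ 0.25348329 -0.04227147 -0.77646481] 0.023543626057795516
```

View pics/s2.png

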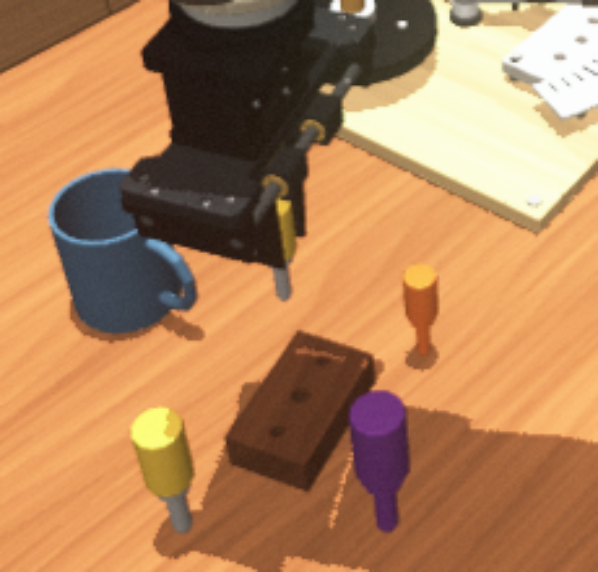

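The pin (crop 285,250) is held upright and clear of the block. Next I'll carry it over to the boss.

>>> carry_out(
  plan=[
    {"travel": [-0.003,0.02,0],"turn": [0,0,0],"gripper": 0.1},
    {"travel": [-0.008,0.055,0],"turn": [0,0,0],"gripper": 0.1},
    {"travel": [-0.013,0.092,0],"turn": [0,0,0],"gripper": 0.1},
    {"travel": [-0.019,0.13,0],"turn": [0,0,0],"gripper": 0.1},
    {"travel": [-0.024,0.168,0],"turn": [0,0,0],"gripper": 0.1},
    {"travel": [-0.03,0.206,0],"turn": [0,0,0],"gripper": 0.1},
    {"travel": [-0.035,0.244,0],"turn": [0,0,0],"gripper": 0.1},
    {"travel": [-0.04,0.28,0],"turn": [0,0,0],"gripper": 0.1},
  ],
)

```text
t: 5.53
eef_pos: [0.5173, 0.0772, 0.1695]
tcp_rot: [-0.0, 0.98, 0.197, -0.001]
contact_force: [0.2, 0.8, -0.4]
gripper_width: 0.0232
```

>>> carry_out(
  plan=[
    {"travel": [-0.005,0.036,0],"turn": [0,0,0],"gripper": 0.1},
    {"travel": [-0.01,0.072,0],"turn": [0,0,0],"gripper": 0.1},
    {"travel": [-0.015,0.108,0],"turn": [0,0,0],"gripper": 0.1},
    {"travel": [-0.02,0.144,0],"turn": [0,0,0],"gripper": 0.1},
    {"travel": [-0.025,0.178,0],"turn": [0,0,0],"gripper": 0.1},
    {"travel": [-0.03,0.206,0],"turn": [0,0,0],"gripper": 0.1},
    {"travel": [-0.033,0.226,0],"turn": [0,0,0],"gripper": 0.1},
    {"travel": [-0.033,0.226,0],"turn": [0,0,0],"gripper": 0.1},
  ],
)

```text
t: 6.2
eef_pos: [0.5747, -0.1454, 0.1691]
tcp_rot: [-0.0, 0.981, 0.196, -0.001]
contact_force: [-0.2, 0.1, -1.1]
gripper_width: 0.0238
```

```bash
python3 - <<'E'
from h import *
for i in range(3):
    S=r.get_image('side'); s=r.read_state();print(s['eef_pos'].round(4),s['tcp_rot'].round(4),s['contact_force'].round(2),s['gripper_width'].round(4))
T=r.get_image('top');c=np.hstack([cv2.resize(S['color'][130:270,250:390],(399,560)),cv2.resize(T['color'][180:280,330:430],(399,560))]) ; cv2.imwrite('pics/s3.png',c[:,:,::-1])
E
```

```text
Traceback (most recent call last):
AttributeError: 'float' object has no attribute 'round'
```

```bash
python3 - <<'E'
from h import *
for i in range(2):
    S=r.get_image('side'); s=r.read_state();print(s['eef_pos'].round(4),s['tcp_rot'].round(4),s['contact_force'].round(2),s['gripper_width'])
c=cv2.resize(S['color'][120:270,230:400],None,fx=4,fy=4,interpolation=cv2.INTER_CUBIC); cv2.imwrite('pics/s3.png',c[:,:,::-1])
# pin measured: tip expected
print('exp tip px', (proj(S,s['eef_pos']-[0,0,.043])-[230,120])*4)
E
```

```text
[ 0.5739 -0.1422  0.1693] [-6.000e-04  9.805e-01  1.964e-01 -9.000e-04] [ 0.34  0.16 -1.12] 0.02341887977988148
[ 0.5739 -0.1415  0.1696] [-5.000e-04  9.804e-01  1.969e-01 -8.000e-04] [-0.18  0.32 -0.27] 0.023480954707465064
exp tip px [406.60316246 196.33801356]
```

View pics/s3.png

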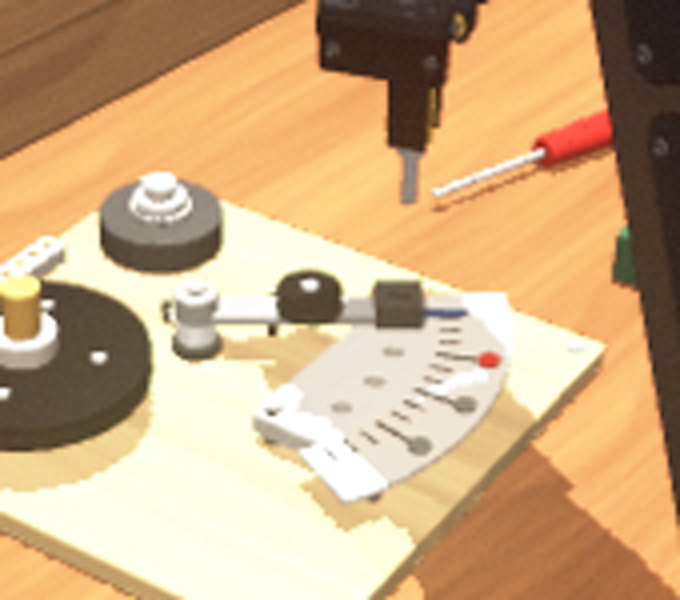

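The pin tip is at (408,200) in the crop, against an expected (407,196), so it hangs straight. The boss and red tick agree with my measurements. I'll descend over the boss.

>>> carry_out(
  plan=[
    {"travel": [0.001,0.001,0.01],"turn": [0,0,0],"gripper": 0.1},
    {"travel": [0.001,0.001,0.022],"turn": [0,0,0],"gripper": 0.1},
    {"travel": [0.0015,0.001,0.034],"turn": [0,0,0],"gripper": 0.1},
    {"travel": [0.0015,0.001,0.045],"turn": [0,0,0],"gripper": 0.1},
    {"travel": [0.0015,0.001,0.054],"turn": [0,0,0],"gripper": 0.1},
    {"travel": [0.0015,0.001,0.06],"turn": [0,0,0],"gripper": 0.1},
    {"travel": [0.0015,0.001,0.063],"turn": [0,0,0],"gripper": 0.1},
    {"travel": [0.0015,0.001,0.063],"turn": [0,0,0],"gripper": 0.1},
  ],
)

```text
t: 7.02
eef_pos: [0.5761, -0.1421, 0.107]
tcp_rot: [-0.0, 0.98, 0.197, -0.0]
contact_force: [0.4, -0.8, -1.1]
gripper_width: 0.0232
```

>>> carry_out(
  plan=[
    {"travel": [0,0,0.001],"turn": [0,0,0],"gripper": 0.1},
    {"travel": [0,0,0.002],"turn": [0,0,0],"gripper": 0.1},
    {"travel": [0,0,0.003],"turn": [0,0,0],"gripper": 0.1},
    {"travel": [0,0,0.004],"turn": [0,0,0],"gripper": 0.1},
    {"travel": [0,0,0.005],"turn": [0,0,0],"gripper": 0.1},
    {"travel": [0,0,0.006],"turn": [0,0,0],"gripper": 0.1},
    {"travel": [0,0,0.006],"turn": [0,0,0],"gripper": 0.1},
    {"travel": [0,0,0.006],"turn": [0,0,0],"gripper": 0.1},
  ],
)

```text
t: 7.68
eef_pos: [0.5763, -0.1424, 0.1016]
tcp_rot: [0.0, 0.98, 0.197, -0.0]
contact_force: [0.3, 0.2, -1.0]
gripper_width: 0.0237
```

>>> carry_out(
  plan=[
    {"travel": [0,0,0.001],"turn": [0,0,0],"gripper": 0.1},
    {"travel": [0,0,0.002],"turn": [0,0,0],"gripper": 0.1},
    {"travel": [0,0,0.003],"turn": [0,0,0],"gripper": 0.1},
    {"travel": [0,0,0.004],"turn": [0,0,0],"gripper": 0.1},
    {"travel": [0,0,0.005],"turn": [0,0,0],"gripper": 0.1},
    {"travel": [0,0,0.006],"turn": [0,0,0],"gripper": 0.1},
    {"travel": [0,0,0.006],"turn": [0,0,0],"gripper": 0.1},
    {"travel": [0,0,0.006],"turn": [0,0,0],"gripper": 0.1},
  ],
)

```text
t: 8.35
eef_pos: [0.5763, -0.1424, 0.0956]
tcp_rot: [0.0, 0.98, 0.197, -0.0]
contact_force: [0.9, 0.6, -1.5]
gripper_width: 0.0232
```

>>> carry_out(
  plan=[
    {"travel": [0,0,0.001],"turn": [0,0,0],"gripper": 0.1},
    {"travel": [0,0,0.002],"turn": [0,0,0],"gripper": 0.1},
    {"travel": [0,0,0.004],"turn": [0,0,0],"gripper": 0.1},
    {"travel": [0,0,0.005],"turn": [0,0,0],"gripper": 0.1},
    {"travel": [0,0,0.006],"turn": [0,0,0],"gripper": 0.1},
    {"travel": [0,0,0.007],"turn": [0,0,0],"gripper": 0.1},
    {"travel": [0,0,0.0075],"turn": [0,0,0],"gripper": 0.1},
    {"travel": [0,0,0.0075],"turn": [0,0,0],"gripper": 0.1},
  ],
)

```text
t: 9.02
eef_pos: [0.5763, -0.1423, 0.088]
tcp_rot: [0.0, 0.98, 0.197, -0.0]
contact_force: [-0.4, 0.1, -1.3]
gripper_width: 0.0234
```

No contact in the hole, with the tip at about 45 mm height inside the boss. Now I'll swing along the arc.

>>> carry_out(
  plan=[
    {"travel": [-0.0007,-0.0021,0],"turn": [0,0,0],"gripper": 0.1},
    {"travel": [-0.0014,-0.0042,0],"turn": [0,0,0],"gripper": 0.1},
    {"travel": [-0.002,-0.0063,0],"turn": [0,0,0],"gripper": 0.1},
    {"travel": [-0.0027,-0.0084,0],"turn": [0,0,0],"gripper": 0.1},
    {"travel": [-0.0032,-0.0106,0],"turn": [0,0,0],"gripper": 0.1},
    {"travel": [-0.0036,-0.0127,0],"turn": [0,0,0],"gripper": 0.1},
    {"travel": [-0.0041,-0.0148,0],"turn": [0,0,0],"gripper": 0.1},
    {"travel": [-0.0045,-0.0169,0],"turn": [0,0,0],"gripper": 0.1},
  ],
)

```text
t: 9.68
eef_pos: [0.566, -0.1285, 0.0883]
tcp_rot: [0.0, 0.98, 0.197, 0.001]
contact_force: [4.2, -3.3, -4.0]
gripper_width: 0.0234
```

```bash
cat >> h.py <<'E'
P=np.array([.6708,-.0609])
def stat():
    s=r.read_state(); e=s['eef_pos']; d=e[:2]-P; a=np.degrees(np.arctan2(d[1],d[0]))
    rad=d/np.linalg.norm(d); tan=np.array([rad[1],-rad[0]]) # clockwise
    F=s['contact_force']
    print('t',round(s['t'],2),'eef',e.round(4),'ang',round(a,2),'r',round(np.linalg.norm(d),4),'Frad,Fcw,Fz',(F[:2]@rad).round(2),(F[:2]@tan).round(2),F[2].round(2),'rot',s['tcp_rot'].round(4),'w',round(s['gripper_width'],4))
E
python3 -c "
from h import *
stat()"
```

```text
t 9.68 eef [ 0.566  -0.1285  0.0883] ang -147.16 r 0.1247 Frad,Fcw,Fz -1.74 -5.11 -4.04 rot [4.000e-04 9.804e-01 1.971e-01 6.000e-04] w 0.0234
```

>>> carry_out(
  plan=[
    {"travel": [-0.0003,-0.002,0],"turn": [0,0,0],"gripper": 0.1},
    {"travel": [-0.0006,-0.004,0],"turn": [0,0,0],"gripper": 0.1},
    {"travel": [-0.0009,-0.006,0],"turn": [0,0,0],"gripper": 0.1},
    {"travel": [-0.0011,-0.008,0],"turn": [0,0,0],"gripper": 0.1},
    {"travel": [-0.0014,-0.0105,0],"turn": [0,0,0],"gripper": 0.1},
    {"travel": [-0.0016,-0.013,0],"turn": [0,0,0],"gripper": 0.1},
    {"travel": [-0.0018,-0.015,0],"turn": [0,0,0],"gripper": 0.1},
    {"travel": [-0.0018,-0.0169,0],"turn": [0,0,0],"gripper": 0.1},
  ],
)

```text
t: 10.35
eef_pos: [0.5579, -0.1139, 0.0885]
tcp_rot: [0.001, 0.98, 0.197, 0.001]
contact_force: [3.7, -5.3, -1.6]
gripper_width: 0.0234
```

```bash
python3 - <<'E'
from h import *
stat(); S=r.get_image('side'); T=r.get_image('top'); stat()
for n,im in(('S',S),('T',T)):
  for c,s in blobs(im,(95,90,40),(125,255,255),4):
    q=ray(im,*c,.042)
    if .48<q[0]<.6 and -.2<q[1]<-.05: d=q[:2]-P; print(n,'blue',c,s[4],q.round(4),np.degrees(np.arctan2(d[1],d[0])).round(2),np.linalg.norm(d).round(4))
c=cv2.resize(S['color'][160:260,270:400],None,fx=6,fy=6,interpolation=cv2.INTER_CUBIC); cv2.imwrite('pics/s4.png',c[:,:,::-1])
E
```

```text
t 10.35 eef [ 0.5579 -0.1139  0.0885] ang -154.85 r 0.1247 Frad,Fcw,Fz -1.07 -6.33 -1.55 rot [7.000e-04 9.804e-01 1.972e-01 8.000e-04] w 0.0234
t 10.45 eef [ 0.5579 -0.1138  0.0885] ang -154.92 r 0.1247 Frad,Fcw,Fz -1.08 -4.86 -1.88 rot [6.000e-04 9.804e-01 1.973e-01 7.000e-04] w 0.0232
```

View pics/s4.png

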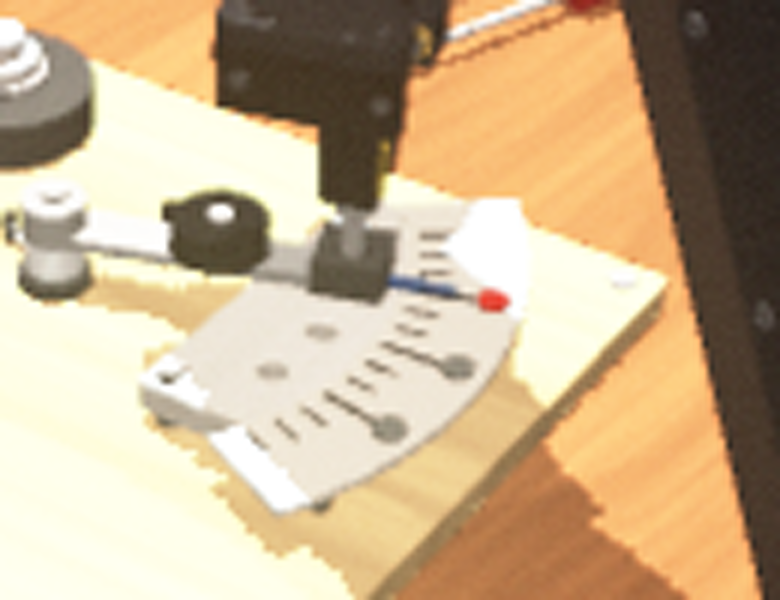

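The pointer line, from (390,282) to (460,295) in the crop, aims straight at the red magnet (493,300). Now I'll feel downwards for the hole.

>>> carry_out(
  plan=[
    {"travel": [0,-0.0005,0.001],"turn": [0,0,0],"gripper": 0.1},
    {"travel": [0,-0.001,0.002],"turn": [0,0,0],"gripper": 0.1},
    {"travel": [0,-0.001,0.003],"turn": [0,0,0],"gripper": 0.1},
    {"travel": [0,-0.001,0.004],"turn": [0,0,0],"gripper": 0.1},
    {"travel": [0,-0.001,0.005],"turn": [0,0,0],"gripper": 0.1},
    {"travel": [0,-0.001,0.006],"turn": [0,0,0],"gripper": 0.1},
    {"travel": [0,-0.001,0.007],"turn": [0,0,0],"gripper": 0.1},
    {"travel": [0,-0.001,0.007],"turn": [0,0,0],"gripper": 0.1},
  ],
)

```text
t: 11.12
eef_pos: [0.5575, -0.1132, 0.0818]
tcp_rot: [0.001, 0.98, 0.197, 0.001]
contact_force: [2.6, -7.1, 0.8]
gripper_width: 0.0237
```

```bash
python3 -c "
from h import *
stat()"
```

```text
t 11.12 eef [ 0.5575 -0.1132  0.0818] ang -155.2 r 0.1248 Frad,Fcw,Fz 0.57 -7.54 0.76 rot [8.000e-04 9.804e-01 1.972e-01 7.000e-04] w 0.0237
```

>>> carry_out(
  plan=[
    {"travel": [0,0,0.0005],"turn": [0,0,0],"gripper": 0.1},
    {"travel": [0,0,0.001],"turn": [0,0,0],"gripper": 0.1},
    {"travel": [0,0,0.0015],"turn": [0,0,0],"gripper": 0.1},
    {"travel": [0,0,0.002],"turn": [0,0,0],"gripper": 0.1},
    {"travel": [0,0,0.0025],"turn": [0,0,0],"gripper": 0.1},
    {"travel": [0,0,0.003],"turn": [0,0,0],"gripper": 0.1},
    {"travel": [0,0,0.003],"turn": [0,0,0],"gripper": 0.1},
    {"travel": [0,0,0.003],"turn": [0,0,0],"gripper": 0.1},
  ],
)

```text
t: 11.78
eef_pos: [0.5575, -0.1132, 0.0789]
tcp_rot: [0.001, 0.98, 0.197, 0.001]
contact_force: [1.3, -5.9, 2.4]
gripper_width: 0.0234
```

```bash
python3 -c "
from h import *
stat()"
```

```text
t 11.78 eef [ 0.5575 -0.1132  0.0789] ang -155.2 r 0.1248 Frad,Fcw,Fz 1.32 -5.92 2.36 rot [8.000e-04 9.804e-01 1.972e-01 8.000e-04] w 0.0234
```

>>> carry_out(
  plan=[
    {"travel": [0,0,0.0008],"turn": [0,0,0],"gripper": 0.1},
    {"travel": [0,0,0.0016],"turn": [0,0,0],"gripper": 0.1},
    {"travel": [0,0,0.0024],"turn": [0,0,0],"gripper": 0.1},
    {"travel": [0,0,0.0032],"turn": [0,0,0],"gripper": 0.1},
    {"travel": [0,0,0.004],"turn": [0,0,0],"gripper": 0.1},
    {"travel": [0,0,0.0045],"turn": [0,0,0],"gripper": 0.1},
    {"travel": [0,0,0.005],"turn": [0,0,0],"gripper": 0.1},
    {"travel": [0,0,0.005],"turn": [0,0,0],"gripper": 0.1},
  ],
)

```text
t: 12.45
eef_pos: [0.5575, -0.1132, 0.0739]
tcp_rot: [0.001, 0.98, 0.197, 0.001]
contact_force: [0.7, -5.4, 2.7]
gripper_width: 0.0238
```

```bash
python3 -c "
from h import *
stat()"
```

```text
t 12.45 eef [ 0.5575 -0.1132  0.0739] ang -155.19 r 0.1248 Frad,Fcw,Fz 1.68 -5.2 2.74 rot [8.000e-04 9.804e-01 1.972e-01 7.000e-04] w 0.0238
```

>>> carry_out(
  plan=[
    {"travel": [0,0,0.0008],"turn": [0,0,0],"gripper": 0.1},
    {"travel": [0,0,0.0016],"turn": [0,0,0],"gripper": 0.1},
    {"travel": [0,0,0.0024],"turn": [0,0,0],"gripper": 0.1},
    {"travel": [0,0,0.003],"turn": [0,0,0],"gripper": 0.1},
    {"travel": [0,0,0.0036],"turn": [0,0,0],"gripper": 0.1},
    {"travel": [0,0,0.0042],"turn": [0,0,0],"gripper": 0.1},
    {"travel": [0,0,0.0045],"turn": [0,0,0],"gripper": 0.1},
    {"travel": [0,0,0.0045],"turn": [0,0,0],"gripper": 0.1},
  ],
)

```text
t: 13.12
eef_pos: [0.5576, -0.1133, 0.0694]
tcp_rot: [0.001, 0.98, 0.197, 0.001]
contact_force: [1.9, -6.2, 2.9]
gripper_width: 0.0233
```

```bash
python3 -c "
from h import *
stat()"
```

```text
t 13.12 eef [ 0.5576 -0.1133  0.0694] ang -155.18 r 0.1248 Frad,Fcw,Fz 0.91 -6.43 2.92 rot [8.000e-04 9.804e-01 1.972e-01 8.000e-04] w 0.0233
```

>>> carry_out(
  plan=[
    {"travel": [0,0,0.0003],"turn": [0,0,0],"gripper": 0.1},
    {"travel": [0,0,0.0006],"turn": [0,0,0],"gripper": 0.1},
    {"travel": [0,0,0.0009],"turn": [0,0,0],"gripper": 0.1},
    {"travel": [0,0,0.0012],"turn": [0,0,0],"gripper": 0.1},
    {"travel": [0,0,0.0015],"turn": [0,0,0],"gripper": 0.1},
    {"travel": [0,0,0.0015],"turn": [0,0,0],"gripper": 0.1},
    {"travel": [0,0,0.0015],"turn": [0,0,0],"gripper": 0.1},
    {"travel": [0,0,0.0015],"turn": [0,0,0],"gripper": 0.1},
  ],
)

```text
t: 13.78
eef_pos: [0.5577, -0.1134, 0.0687]
tcp_rot: [0.001, 0.98, 0.197, 0.001]
contact_force: [-0.4, -6.6, 12.2]
gripper_width: 0.0234
```

```bash
python3 -c "
from h import *
stat()"
```

```text
t 13.78 eef [ 0.5577 -0.1134  0.0687] ang -155.11 r 0.1247 Frad,Fcw,Fz 3.17 -5.81 12.17 rot [0.001  0.9804 0.1972 0.0011] w 0.0234
```

The shoulder meets the boss at TCP 68.7 mm with 12 N, which matches the predicted 68.8 mm. I'll ease the side load onto the plate, then release.

>>> carry_out(
  plan=[
    {"travel": [0,0.0003,0],"turn": [0,0,0],"gripper": 0.1},
    {"travel": [0,0.0006,0],"turn": [0,0,0],"gripper": 0.1},
    {"travel": [0,0.0009,0],"turn": [0,0,0],"gripper": 0.1},
    {"travel": [0,0.0012,0],"turn": [0,0,0],"gripper": 0.1},
    {"travel": [0,0.0012,0],"turn": [0,0,0],"gripper": 0.1},
    {"travel": [0,0.0012,0],"turn": [0,0,0],"gripper": 0.1},
    {"travel": [0,0.0012,0],"turn": [0,0,0],"gripper": 0.1},
    {"travel": [0,0.0012,0],"turn": [0,0,0],"gripper": 0.1},
  ],
)

```text
t: 14.45
eef_pos: [0.5578, -0.1137, 0.0687]
tcp_rot: [0.0, 0.98, 0.197, 0.001]
contact_force: [-1.1, -1.5, 13.1]
gripper_width: 0.0236
```

```bash
python3 -c "
from h import *
stat()"
```

```text
t 14.45 eef [ 0.5578 -0.1137  0.0687] ang -154.95 r 0.1248 Frad,Fcw,Fz 1.59 -0.88 13.11 rot [4.000e-04 9.804e-01 1.972e-01 7.000e-04] w 0.0236
```

>>> carry_out(
  plan=[
    {"travel": [0,0,0],"turn": [0,0,0],"gripper": 0.26},
    {"travel": [0,0,0],"turn": [0,0,0],"gripper": 0.3},
    {"travel": [0,0,0],"turn": [0,0,0],"gripper": 0.35},
    {"travel": [0,0,0],"turn": [0,0,0],"gripper": 0.4},
    {"travel": [0,0,0],"turn": [0,0,0],"gripper": 0.45},
    {"travel": [0,0,0],"turn": [0,0,0],"gripper": 0.5},
    {"travel": [0,0,0],"turn": [0,0,0],"gripper": 0.5},
    {"travel": [0,0,0],"turn": [0,0,0],"gripper": 0.5},
  ],
)

```text
t: 15.12
eef_pos: [0.5575, -0.1138, 0.067]
tcp_rot: [-0.0, 0.98, 0.197, -0.0]
contact_force: [-0.6, 0.3, -0.4]
gripper_width: 0.0472
```

>>> carry_out(
  plan=[
    {"travel": [0,0,-0.005],"turn": [0,0,0],"gripper": 0.5},
    {"travel": [0,0,-0.012],"turn": [0,0,0],"gripper": 0.5},
    {"travel": [0,0,-0.022],"turn": [0,0,0],"gripper": 0.5},
    {"travel": [0,0,-0.035],"turn": [0,0,0],"gripper": 0.5},
    {"travel": [0,0,-0.052],"turn": [0,0,0],"gripper": 0.5},
    {"travel": [0,0,-0.072],"turn": [0,0,0],"gripper": 0.5},
    {"travel": [0,0,-0.095],"turn": [0,0,0],"gripper": 0.5},
    {"travel": [0,0,-0.12],"turn": [0,0,0],"gripper": 0.5},
  ],
)

```text
t: 15.78
eef_pos: [0.5572, -0.1137, 0.1889]
tcp_rot: [0.0, 0.98, 0.197, -0.0]
contact_force: [0.6, -0.1, 0.4]
gripper_width: 0.0476
```

>>> carry_out(
  plan=[
    {"travel": [-0.02,0.03,-0.005],"turn": [0,0,0],"gripper": 0.5},
    {"travel": [-0.04,0.06,-0.01],"turn": [0,0,0],"gripper": 0.5},
    {"travel": [-0.06,0.09,-0.015],"turn": [0,0,0],"gripper": 0.5},
    {"travel": [-0.08,0.12,-0.02],"turn": [0,0,0],"gripper": 0.5},
    {"travel": [-0.1,0.15,-0.025],"turn": [0,0,0],"gripper": 0.5},
    {"travel": [-0.12,0.18,-0.03],"turn": [0,0,0],"gripper": 0.5},
    {"travel": [-0.14,0.21,-0.035],"turn": [0,0,0],"gripper": 0.5},
    {"travel": [-0.15,0.23,-0.04],"turn": [0,0,0],"gripper": 0.5},
  ],
)

```text
t: 16.45
eef_pos: [0.5067, -0.3869, 0.2287]
tcp_rot: [0.001, 0.981, 0.196, 0.0]
contact_force: [-0.9, 0.3, 0.3]
gripper_width: 0.0477
```

```bash
python3 - <<'E'
from h import *
stat(); S=r.get_image('side'); T=r.get_image('top')
a=cv2.resize(S['color'][150:260,270:380],(399,399),interpolation=cv2.INTER_CUBIC);b=cv2.resize(T['color'][180:280,325:425],(399,399),interpolation=cv2.INTER_CUBIC)
cv2.imwrite('pics/s5.png',np.hstack([a,b])[:,:,::-1])
for n,im in(('S',S),('T',T)):
  for nm,lo,hi,z in (('blue',(95,90,40),(125,255,255),.042),('yel',(20,120,100),(35,255,255),.106 if n=='T' else .086)):
   for c,s in blobs(im,lo,hi,4):
    q=ray(im,*c,z)
    if .48<q[0]<.62 and -.2<q[1]<-.05: d=q[:2]-P; print(n,nm,c,s[4],q.round(4),np.degrees(np.arctan2(d[1],d[0])).round(2),np.linalg.norm(d).round(4),pt(im,*c))
E
```

```text
t 16.45 eef [ 0.5067 -0.3869  0.2287] ang -116.71 r 0.365 Frad,Fcw,Fz 0.11 0.95 0.3 rot [7.000e-04 9.805e-01 1.963e-01 2.000e-04] w 0.0477
S blue [336.7 206.8] 6 [ 0.5401 -0.1247  0.042 ] -153.97 0.1455 [ 0.54081005 -0.12582284  0.04105074]
S yel [328.8 190.7] 164 [ 0.5585 -0.1139  0.086 ] -154.71 0.1242 [ 0.54926529 -0.101282    0.09658203]
T yel [380.8 232.7] 52 [ 0.5566 -0.1133  0.106 ] -155.34 0.1257 [ 0.55664395 -0.1133724   0.10566355]
```

View pics/s5.png

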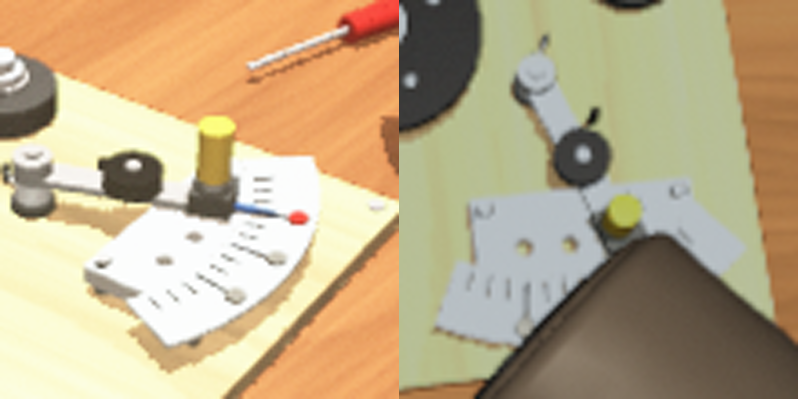

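The pin is upright with its shoulder on the boss, in the left crop at (217,155). Its top is at 105.7 mm by depth against 106 mm expected for fully home. The pointer is at the red magnet (298,218), and the gripper is clear.

```bash
python3 -c "
from station import r
print(r.hand_in())"
```

```text
the job is handed in; nothing more can be done
None
```

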